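# Scan the label of the starter battery

### The job

Book the car battery out of the workshop's stock: pick up the hand scanner, point its window level and square at the middle of the barcode label on the front of the battery (the black box with a grey top and two metal terminal posts, not the carton or the canister) from about 10 cm away, and hold it still there for two seconds. Then lay the scanner gently back down flat on the blue mat, and let go of it.

Things in the scene. Friction and masses are not known exactly. Their poses are not given: they have to be found in the camera images.
- scanner: Hand scanner lying flat on the mat, 160 mm long (plus a wire loop at the tail), 40 mm high, about 0.26 kg: grey handle 40 mm wide (x -80 to +30 mm) to be taken from above across its width near the middle, widening to a black head 64 mm wide (x +30 to +80) with the window on its end. Origin: middle of the underside; x out of the window, z up. Balances at x = +7 mm.
- scan_window (a point): Centre of the scanner's glass window: 80 mm ahead of the scanner's origin along its x and 20 mm above its underside. Same axes as the scanner: it looks along +x.
- battery_label (a point): Centre of the barcode label (90 mm wide, 60 high), 85 mm above the bench, mid-width on the upright front (the long side by the two terminal posts) of the fixed car battery: black, grey top, 200 wide, 175 deep, 173 high, posts to 192. x points level and square into the battery, z up. Carton and canister nearby bear like labels; the three swap places.
- mat: Blue mat 200 mm (x) by 280 mm (y), 4 mm thick, fixed on the bench nearer to the robot than the battery, on which the scanner lies. Origin: middle of the underside, z up. A spanner 150 mm long lies on it along x near its +y edge, at about y = +110 mm.

How it is judged:
On the way:
1. the scanner is held still for a second before the battery's label: window 50 to 160 mm from it, pointing within 20 mm of its middle and within 12 degrees of square (x of battery_label in the frame of scan_window between 0.05 and 0.16 m and y of battery_label in the frame of scan_window between -0.02 and 0.02 m and z of battery_label in the frame of scan_window between -0.02 and 0.02 m and angle between the x axis of scan_window and the x axis of battery_label, either way round below 0.21 rad and linear speed of scanner below 0.03 m/s and angular speed of scanner below 0.2 rad/s), for 1 s.
At the end, for the whole second after the job is handed in: After the scan, the scanner lies flat (within 7 degrees, its underside within 12 mm of the mat's underside), at rest and let go, on the mat: its origin within 100 mm of the mat's middle along the mat's x and within 140 mm along y (x of scanner in the frame of mat between -0.1 and 0.1 m and y of scanner in the frame of mat between -0.14 and 0.14 m and z of scanner in the frame of mat below 0.012 m and angle between scanner's own z axis and vertical below 0.12 rad and linear speed of scanner below 0.02 m/s and contact force between scanner and the fingers below 0.1 N); the robot touches nothing.
It fails at once if the scanner is dropped: let go more than 25 mm above the mat's top (z of scanner in the frame of mat above 0.029 m and contact force between scanner and the fingers below 0.05 N).
It fails at once if the scanner is pressed or knocked onto the mat harder than 60 N (contact force between scanner and mat above 60 N).
It also fails if it takes over 51 s, if anything falls off the work surface, if the arm or the gripper's body presses on something with over 40 N, if the wrist force passes 120 N, or if a joint passes its speed limit or range.

### The arm

A 6-joint arm with a two-finger parallel gripper is mounted at the origin on the work surface. World frame = base frame: x ahead of the robot, y to its left, z up, the work surface at z = 0. Lengths are in m, angles in rad, forces in N, time in s.
With the tool pointing down it reaches from about 0.275 to 0.875 m from the base axis. Payload 12.5 kg.
Tool frame: the origin (TCP) lies at the very end of the fingers, on their centre line; the grasp point (between the pads) lies 19 mm behind it; z points along the fingers, y is the line along which they close (so a half turn about z gives the same grasp; the last joint's range is limited). The gripper opens to 85 mm and grips with 20 to 120 N. Pads are 22 mm wide; open, the fingers measure 114 mm over their backs; the gripper's body (76 mm by 85 mm) begins 54 mm behind the grasp point. The pads swing forward as they close: fully open they stand 13 mm farther back than shut.
Start: joints at [1.094, 0.351, 1.652, -0, 1.139, -0.085], TCP at [0.21, 0.508, 0.231] pointing down, gripper open.
Joint ranges: [-2.75, 2.75], [-0.79, 2.1], [0.01, 2.65], [-1.57, 4.71], [0.07, 3.14], [-2.87, 2.87]. Speed limits (rad/s): [2.22, 2.22, 2.79, 3.14, 3.14, 3.14].

### API

Orientations are given as a 3x3 rotation matrix whose columns are the frame's x, y, z axes.
In Python, from workcell import robot, vision gives the robot as it stands.
- The arm moves only by the shell command python3 -m jog 'ROWS' [OPENING]. ROWS is JSON, a list of rows, each an object of numbers: "dx", "dy", "dz": the shift along the tool's x, y, z in m; "ax", "ay", "az": the turn, a rotation vector about the tool's x, y, z in degrees. In form: [{"dx": .., "dy": .., "dz": .., "ax": .., "ay": .., "az": ..}, ...]. A call has 1 to 12 rows; each row is the pose to reach, as a shift and turn from the pose commanded when the call began, along the tool's axes at that moment; what a row does not reach only later rows make up. A row lasts 1/10 s, in which the tool goes at most 50 mm and 8.59 degrees, less where a joint would pass 70% of its speed; a pose out of reach is approached as far as the arm can. A call with a gripper value outside its range is refused whole. OPENING is the closure, from 0 (fully open) to 1 (shut), set as the call begins (- or left out, the last holds). The fingers move at their own pace and stop on an object; the grip force is fixed at half the most. Time passes only in rows, so rows that repeat a pose let the fingers close. It gives the time, the measured TCP pose, the force, the opening and the grip force at its end, in the units of the state.
- robot.read_state(): the state, without advancing time (a new reading comes with each control period).
- vision.grab_frame(name): name is "side" or "top" or "wrist"; returns a dict with "color" (480x640x3 uint8, red, green, blue), "intrinsics" (3x3 intrinsics, pixels), "k1" (the pictures are not rectified: a ray, as slopes to the right and down, at radius r is drawn at 1 + k1 r^2 times it, then the intrinsics apply), "origin" and "orientation" of the camera in the world; the wrist camera has in their place "mount" (4x4, takes a point from camera to tool coordinates, whose origin is the TCP and whose axes are the flange's). Camera axes: x right, y up, looking along -z (the intrinsics and any distortion apply to the point x, -y, -z); pixel columns grow to the right and rows downward; lengths in m; the calibration is good to about 2 mm. A picture is of the moment at which its call begins: read the wrist's pose just before it. There is no depth.
- robot.finish_job(): hands the job in; it is judged then, once.
The state is a dict: "t": time; "joint_positions": joint angles; "joint_vel": joint speeds; "joint_torque": joint torques, N m; "position": TCP position; "orientation": TCP orientation; "ft_force": force on the tool from outside, world axes, zero at the start; "wrist_torque": the same for the moment, N m; "grip_width": opening from 0.0 (shut) to 1.0 (fully open); "finger_force": force on a finger pad.
Only numpy, scipy, OpenCV 4.12 (cv2) and the standard library are available. Lean on these libraries where they do the work, as an engineer would, in place of code of your own. Each camera call takes 0.05 s, during which the arm holds its last target. There are 200 camera calls.

## Working session

There is one attempt and no reset: what is moved stays moved. The work goes in short steps, Python scripts to look and compute and a shell command to move; the robot and the scene stay as the last step left them, time stands still between calls to the robot, and variables do not carry over. Pictures are saved under pics/ and viewed, at most 10 in all, crops included, and the job is handed in when it is done.

```bash
mkdir -p pics
cat > h.py <<'E'
import numpy as np, cv2
from workcell import robot, vision
def grab(n):
    s=robot.read_state(); f=vision.grab_frame(n)
    if 'mount' in f:
        T=np.eye(4);T[:3,:3]=s['orientation'];T[:3,3]=s['position'];T=T@np.array(f['mount']);f['origin']=T[:3,3];f['orientation']=T[:3,:3]
    return f
def ray(f,u,v):
    K=np.array(f['intrinsics']);p=np.array([(u-K[0,2])/K[0,0],(v-K[1,2])/K[1,1]]);q=p.copy()
    for _ in range(20): q=p/(1+f['k1']*(q@q))
    d=np.array(f['orientation'])@np.array([q[0],-q[1],-1]);return np.array(f['origin']),d/np.linalg.norm(d)
def onz(f,u,v,z):
    o,d=ray(f,u,v);return o+d*(z-o[2])/d[2]
def two(f1,p1,f2,p2):
    o1,d1=ray(f1,*p1);o2,d2=ray(f2,*p2)
    s=np.linalg.lstsq(np.c_[d1,-d2],o2-o1,rcond=None)[0];a=o1+s[0]*d1;b=o2+s[1]*d2
    return (a+b)/2,np.linalg.norm(a-b)
def save(f,n): cv2.imwrite('pics/'+n,f['color'][:,:,::-1])
E
python3 - <<'E'
from h import *
import pickle
for n in ['side','top']:
    f=grab(n);save(f,n+'.png');pickle.dump(f,open(n+'.pkl','wb'));print(n,np.round(f['origin'],3),np.round(f['orientation'],2).tolist(),f['k1'])
s=robot.read_state();print(s['t'],s['orientation'],s['ft_force'])
E
```

```text
side [ 0.325 -0.546  0.619] [[0.92, 0.27, -0.28], [-0.39, 0.6, -0.7], [-0.02, 0.75, 0.66]] 0.004133704456297384
top [ 0.423 -0.031  0.953] [[0.03, 0.99, -0.13], [-1.0, 0.03, -0.02], [-0.01, 0.13, 0.99]] 0.022060712994172796
0.1 [[-9.24205811e-01  3.81894483e-01 -4.71839149e-04]
 [ 3.81894765e-01  9.24205349e-01 -9.27794861e-04]
 [ 8.17565269e-05 -1.03766630e-03 -9.99999458e-01]] [-0.15625694 -0.3480377  -0.43658018]
```

View pics/side.png

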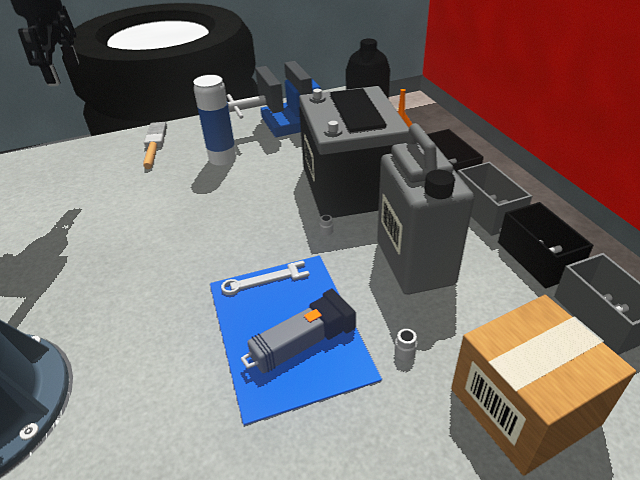

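View pics/top.png

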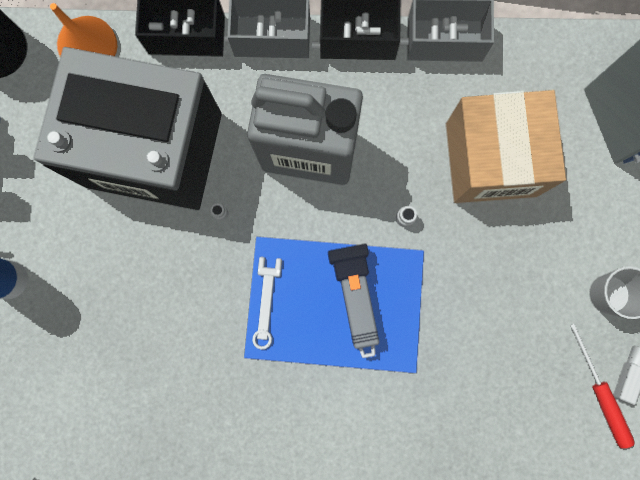

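The side view shows the battery at about (350,140), with its label on the left face near (308,155), and the scanner at (300,330). In the top view the battery is at (130,130), with its posts at (57,141) and (157,158), the mat at (335,305) and the scanner at (355,300). I'll enlarge these areas to pick points.

Run:
```python
from h import *
import pickle
t=pickle.load(open('top.pkl','rb'));s=pickle.load(open('side.pkl','rb'))
def c(f,u,v,w,h,W,H): return cv2.resize(f['color'][v:v+h,u:u+w],(W,H),interpolation=cv2.INTER_CUBIC)
a=c(t,30,120,200,100,400,200); b=c(t,310,235,100,133,400,532)[:400]
d=c(s,290,80,100,133,300,400);e=c(s,230,280,150,100,400,266)
im=np.zeros((600,800,3),np.uint8)
im[:200,:400]=cv2.convertScaleAbs(a,alpha=1.6);im[200:600,:300]=d;im[:400,400:]=b
im[400:600,400:]=c(s,236,285,130,65,400,200)
cv2.imwrite('pics/c.png',im[:,:,::-1])
for n,f in (('top',t),('side',s)):
    hsv=cv2.cvtColor(f['color'],cv2.COLOR_RGB2HSV)
    m=cv2.inRange(hsv,(105,150,80),(125,255,255));cs=cv2.findContours(m,0,2)[0]
    k=max(cs,key=cv2.contourArea);k=cv2.convexHull(k);q=cv2.approxPolyDP(k,8,True)[:,0]
    print(n,'mat',q.tolist(),[np.round(onz(f,*p,.004),3).tolist() for p in q])
    box=np.zeros_like(m);cv2.fillConvexPoly(box,k,1)
    o=cv2.inRange(hsv,(8,180,150),(22,255,255))*box
    M=cv2.moments(o,True);print('orange',M['m10']/M['m00'],M['m01']/M['m00'],M['m00'])
```

```text
top mat [[257, 237], [422, 251], [415, 371], [245, 357]] [[0.551, 0.092, 0.004], [0.534, -0.182, 0.004], [0.34, -0.172, 0.004], [0.354, 0.103, 0.004]]Traceback (most recent call last):
  File "<stdin>", line 18, in <module>
ZeroDivisionError: float division by zero
```

View pics/c.png

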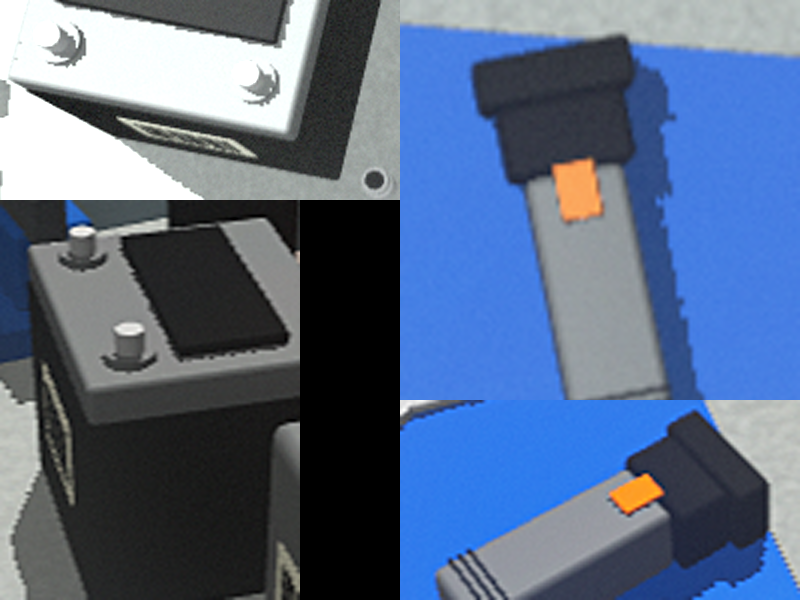

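The enlarged crop shows these points, in full-image pixels:
- **Top view:** posts at about (60,138) and (157.5,156), battery front top edge from (34,160) to (177.5,187.5), and head front corners at (328,252.5) and (367,244).
- **Side view:** label corners at (304,135), (313,157), (314,181) and (306,162).

Run:
```python
from h import *
import pickle
t=pickle.load(open('top.pkl','rb'));s=pickle.load(open('side.pkl','rb'))
R=lambda x:np.round(x,3).tolist()
C={}
for n,f,z in (('top',t,.004),('side',s,.004)):
    hsv=cv2.cvtColor(f['color'],cv2.COLOR_RGB2HSV)
    o=cv2.inRange(hsv,(8,120,150),(24,255,255));o[:230]=0;o[:,:300]=0;o[350:]=0;o[:,400:]=0
    M=cv2.moments(o,True);C[n]=(M['m10']/M['m00'],M['m01']/M['m00']);print(n,C[n],M['m00'])
print('orange',two(t,C['top'],s,C['side']))
print('postL',two(t,(60,137.5),s,(317,92.5)),'postR',two(t,(157.5,156),s,(333,125)))
print('front edge',two(t,(34,160),s,(300.7,96)),two(t,(177.5,187.5),s,(320,144)))
print('edge z.173',R(onz(t,34,160,.173)),R(onz(t,177.5,187.5,.173)),R(onz(s,300.7,96,.173)),R(onz(s,320,144,.173)))
print('side label', [R(onz(s,u,v,z)) for u,v,z in((304.3,135,.115),(313.3,156.7,.115),(314.3,181,.055),(305.7,161.7,.055))])
print('scanner',[R(onz(t,u,v,z)) for u,v,z in((341.25,281.25,.04),(352,334.5,.04),(367,277.5,.04),(377,332.5,.04),(328.25,252.5,.044),(367,244.25,.044))])
print('mat side',[R(onz(s,u,v,.004)) for u,v in((210,282),(318,255),(381,380),(245,422))])
```

```text
top (354.0, 281.951724137931) 145.0
side (312.2542372881356, 314.85593220338984) 118.0
orange (array([ 0.47786533, -0.06896507,  0.04511668]), np.float64(0.00025497813406988296))
postL (array([0.65523173, 0.34407252, 0.19036855]), np.float64(0.0019180879507921154)) postR (array([0.63291659, 0.20927484, 0.18937684]), np.float64(0.002087089469630044))
front edge (array([0.63177166, 0.38752741, 0.16889224]), np.float64(0.005029774670541825)) (array([0.5950819 , 0.18325775, 0.17349733]), np.float64(0.0016973017184501503))
edge z.173 [0.628, 0.386, 0.173] [0.594, 0.184, 0.173] [0.632, 0.379, 0.173] [0.596, 0.184, 0.173]
side label [[0.616, 0.326, 0.115], [0.602, 0.24, 0.115], [0.604, 0.247, 0.055], [0.614, 0.322, 0.055]]
scanner [[0.479, -0.049, 0.04], [0.396, -0.068, 0.04], [0.486, -0.09, 0.04], [0.4, -0.107, 0.04], [0.523, -0.027, 0.044], [0.538, -0.088, 0.044]]
mat side [[0.355, 0.106, 0.004], [0.55, 0.094, 0.004], [0.535, -0.187, 0.004], [0.341, -0.173, 0.004]]
```

```bash
cat >> h.py <<'E'
def go(x,y,z,yy):
    "tool-axes shift to TCP (x,y,z), tool pointing down, tool y at world angle yy deg"
    s=robot.read_state();R=np.array(s['orientation']);d=R.T@(np.array([x,y,z])-s['position'])
    c,k=np.cos(np.radians(yy)),np.sin(np.radians(yy))
    G=np.c_[[k,-c,0],[c,k,0],[0,0,-1]]; G[:,0]=np.cross(G[:,1],G[:,2])
    v=cv2.Rodrigues(R.T@G)[0].ravel();print('t',s['t'],'pos',np.round(s['position'],4),'d',np.round(d,4),'turn',np.round(np.degrees(v),2))
E
python3 -c "
from h import *
go(.459,-.073,.16,102.3)"
```

```text
t 0.1 pos [0.2099 0.5081 0.2308] d [-0.4522 -0.4418  0.0712] turn [-6.000e-02 -2.000e-02 -3.475e+01]
```

```bash
python3 -m jog '[{"dx":-0.03,"dy":-0.03,"dz":0,"az":-3},{"dx":-0.06,"dy":-0.06,"dz":0.005,"az":-6},{"dx":-0.095,"dy":-0.093,"dz":0.01,"az":-9},{"dx":-0.13,"dy":-0.127,"dz":0.015,"az":-12},{"dx":-0.165,"dy":-0.161,"dz":0.02,"az":-15},{"dx":-0.2,"dy":-0.195,"dz":0.025,"az":-18},{"dx":-0.235,"dy":-0.23,"dz":0.03,"az":-21},{"dx":-0.27,"dy":-0.264,"dz":0.035,"az":-24},{"dx":-0.305,"dy":-0.298,"dz":0.04,"az":-27},{"dx":-0.34,"dy":-0.332,"dz":0.05,"az":-30},{"dx":-0.375,"dy":-0.366,"dz":0.06,"az":-33},{"dx":-0.4,"dy":-0.39,"dz":0.07,"az":-34.8}]' 0
python3 -c "
from h import *
go(.459,-.073,.16,102.3)"
```

```text
t 0.1 pos [0.2099 0.5081 0.2308] d [-0.4522 -0.4418  0.0712] turn [-6.000e-02 -2.000e-02 -3.475e+01]validation failed for argument at $[0]...
```

```bash
python3 -m jog '[{"dx":-0.03,"dy":-0.03,"dz":0.0,"ax":0,"ay":0,"az":-3},{"dx":-0.06,"dy":-0.06,"dz":0.005,"ax":0,"ay":0,"az":-6},{"dx":-0.095,"dy":-0.093,"dz":0.01,"ax":0,"ay":0,"az":-9},{"dx":-0.13,"dy":-0.127,"dz":0.015,"ax":0,"ay":0,"az":-12},{"dx":-0.165,"dy":-0.161,"dz":0.02,"ax":0,"ay":0,"az":-15},{"dx":-0.2,"dy":-0.195,"dz":0.025,"ax":0,"ay":0,"az":-18},{"dx":-0.235,"dy":-0.23,"dz":0.03,"ax":0,"ay":0,"az":-21},{"dx":-0.27,"dy":-0.264,"dz":0.035,"ax":0,"ay":0,"az":-24},{"dx":-0.305,"dy":-0.298,"dz":0.04,"ax":0,"ay":0,"az":-27},{"dx":-0.34,"dy":-0.332,"dz":0.05,"ax":0,"ay":0,"az":-30},{"dx":-0.375,"dy":-0.366,"dz":0.06,"ax":0,"ay":0,"az":-33},{"dx":-0.4,"dy":-0.39,"dz":0.07,"ax":0,"ay":0,"az":-34.8}]' 0
python3 -c "
from h import *
go(.459,-.073,.16,102.3)"
```

```text
t: 1.3
position: [0.4314, -0.0075, 0.1609]
orientation: [[-0.977, -0.215, 0.0], [-0.215, 0.977, -0.0], [-0.0, -0.0, -1.0]]
ft_force: [0.0, 1.0, 0.3]
grip_width: 1.001
finger_force: 0.0
t 1.3 pos [ 0.4314 -0.0075  0.1609] d [-0.0129 -0.0699  0.0009] turn [-0.01  0.02  0.09]
```

```bash
python3 -m jog '[{"dx":-0.004,"dy":-0.023,"dz":0,"ax":0,"ay":0,"az":0},{"dx":-0.009,"dy":-0.047,"dz":0,"ax":0,"ay":0,"az":0},{"dx":-0.013,"dy":-0.07,"dz":0.001,"ax":0,"ay":0,"az":0},{"dx":-0.013,"dy":-0.07,"dz":0.001,"ax":0,"ay":0,"az":0},{"dx":-0.013,"dy":-0.07,"dz":0.001,"ax":0,"ay":0,"az":0}]'
python3 - <<'E'
from h import *
import pickle
go(.459,-.073,.012,102.3)
f=grab('wrist');pickle.dump(f,open('w.pkl','wb'));save(f,'w.png')
E
```

```text
t: 1.8
position: [0.4581, -0.0704, 0.16]
orientation: [[-0.977, -0.213, -0.001], [-0.213, 0.977, 0.0], [0.001, 0.0, -1.0]]
ft_force: [0.8, -0.2, -0.5]
grip_width: 1.0
finger_force: 0.0
t 1.8 pos [ 0.4581 -0.0704  0.16  ] d [-0.0005 -0.0028  0.148 ] turn [ 0.03 -0.04 -0.01]
```

View pics/w.png

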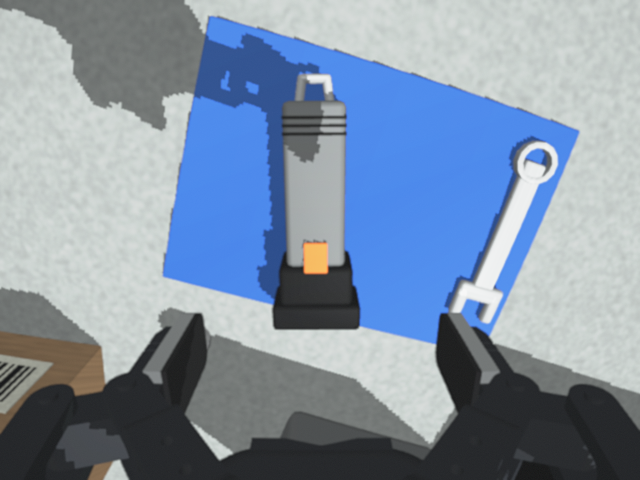

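The wrist view shows the scanner standing upright in the picture. The handle edges are at about columns 284–346, the tail end is at row 101 and the head front at row 328, so the yaw is right. I'll check where it lies.

Run:
```python
from h import *
import pickle
f=pickle.load(open('w.pkl','rb'));t=pickle.load(open('top.pkl','rb'))
for p in ((284.5,150),(346,150),(287,250),(345,250),(284,101),(345,101),(273.5,306),(358.5,306),(316,258)): print(p,np.round(onz(f,*p,.044),4))
print(two(f,(316,258),t,(354,282)))
c=np.array([.459,-.073]);
```

```text
(284.5, 150) [ 0.4111 -0.1039  0.044 ]
(346, 150) [ 0.4029 -0.0661  0.044 ]
(287, 250) [ 0.4764 -0.0897  0.044 ]
(345, 250) [ 0.4681 -0.0513  0.044 ]
(284, 101) [ 0.382  -0.1098  0.044 ]
(345, 101) [ 0.3741 -0.0734  0.044 ]
(273.5, 306) [ 0.5203 -0.0913  0.044 ]
(358.5, 306) [ 0.5074 -0.0321  0.044 ]
(316, 258) [ 0.4779 -0.0693  0.044 ]
(array([ 0.4777792 , -0.06914968,  0.04426507]), np.float64(0.0003753790908275294))
```

```bash
python3 -m jog '[{"dx":-0.001,"dy":-0.001,"dz":0.02,"ax":0,"ay":0,"az":0},{"dx":-0.002,"dy":-0.003,"dz":0.05,"ax":0,"ay":0,"az":0},{"dx":-0.002,"dy":-0.003,"dz":0.08,"ax":0,"ay":0,"az":0},{"dx":-0.002,"dy":-0.003,"dz":0.105,"ax":0,"ay":0,"az":0},{"dx":-0.002,"dy":-0.003,"dz":0.125,"ax":0,"ay":0,"az":0},{"dx":-0.002,"dy":-0.003,"dz":0.14,"ax":0,"ay":0,"az":0},{"dx":-0.002,"dy":-0.003,"dz":0.149,"ax":0,"ay":0,"az":0},{"dx":-0.002,"dy":-0.003,"dz":0.149,"ax":0,"ay":0,"az":0},{"dx":-0.002,"dy":-0.003,"dz":0.149,"ax":0,"ay":0,"az":0},{"dx":-0.002,"dy":-0.003,"dz":0.149,"ax":0,"ay":0,"az":0}]'
```

```text
t: 2.85
position: [0.4614, -0.0729, 0.0121]
orientation: [[-0.977, -0.214, 0.001], [-0.214, 0.977, -0.0], [-0.001, -0.001, -1.0]]
ft_force: [0.6, 0.1, -0.6]
grip_width: 0.998
finger_force: 0.0
```

```bash
python3 -m jog '[{"dx":0,"dy":0,"dz":0,"ax":0,"ay":0,"az":0},{"dx":0,"dy":0,"dz":0,"ax":0,"ay":0,"az":0},{"dx":0,"dy":0,"dz":0,"ax":0,"ay":0,"az":0},{"dx":0,"dy":0,"dz":0,"ax":0,"ay":0,"az":0},{"dx":0,"dy":0,"dz":0,"ax":0,"ay":0,"az":0},{"dx":0,"dy":0,"dz":0,"ax":0,"ay":0,"az":0},{"dx":0,"dy":0,"dz":0,"ax":0,"ay":0,"az":0},{"dx":0,"dy":0,"dz":0,"ax":0,"ay":0,"az":0},{"dx":0,"dy":0,"dz":0,"ax":0,"ay":0,"az":0},{"dx":0,"dy":0,"dz":0,"ax":0,"ay":0,"az":0}]' 1
```

```text
t: 3.85
position: [0.4612, -0.073, 0.0117]
orientation: [[-0.977, -0.214, 0.0], [-0.214, 0.977, -0.0], [-0.0, -0.0, -1.0]]
ft_force: [-1.6, 0.8, 8.7]
grip_width: 0.461
finger_force: 61.5
```

```bash
python3 -m jog '[{"dx":0,"dy":0,"dz":-0.004,"ax":0,"ay":0,"az":0},{"dx":0,"dy":0,"dz":-0.012,"ax":0,"ay":0,"az":0},{"dx":0,"dy":0,"dz":-0.025,"ax":0,"ay":0,"az":0},{"dx":0,"dy":0,"dz":-0.04,"ax":0,"ay":0,"az":0},{"dx":0,"dy":0,"dz":-0.052,"ax":0,"ay":0,"az":0},{"dx":0,"dy":0,"dz":-0.06,"ax":0,"ay":0,"az":0},{"dx":0,"dy":0,"dz":-0.061,"ax":0,"ay":0,"az":0},{"dx":0,"dy":0,"dz":-0.061,"ax":0,"ay":0,"az":0}]'
python3 -c "
from h import *
go(.439,.313,.073,80.4)"
```

```text
t: 4.65
position: [0.461, -0.073, 0.0724]
orientation: [[-0.977, -0.214, 0.0], [-0.214, 0.977, -0.0], [-0.0, -0.0, -1.0]]
ft_force: [-0.3, 0.2, -2.9]
grip_width: 0.46
finger_force: 60.6
t 4.65 pos [ 0.461  -0.073   0.0724] d [-0.061   0.3817 -0.0007] turn [-0.000e+00  1.000e-02  2.195e+01]
```

```bash
python3 -m jog '[{"dx":-0.002,"dy":0.01,"dz":0,"ax":0,"ay":0,"az":0.5},{"dx":-0.005,"dy":0.03,"dz":0,"ax":0,"ay":0,"az":2},{"dx":-0.01,"dy":0.06,"dz":0,"ax":0,"ay":0,"az":4},{"dx":-0.015,"dy":0.095,"dz":0,"ax":0,"ay":0,"az":6},{"dx":-0.021,"dy":0.13,"dz":0,"ax":0,"ay":0,"az":8},{"dx":-0.027,"dy":0.165,"dz":0,"ax":0,"ay":0,"az":10},{"dx":-0.032,"dy":0.2,"dz":0,"ax":0,"ay":0,"az":12},{"dx":-0.038,"dy":0.235,"dz":0,"ax":0,"ay":0,"az":14},{"dx":-0.043,"dy":0.27,"dz":0,"ax":0,"ay":0,"az":16},{"dx":-0.049,"dy":0.305,"dz":0,"ax":0,"ay":0,"az":18},{"dx":-0.054,"dy":0.335,"dz":0,"ax":0,"ay":0,"az":20},{"dx":-0.057,"dy":0.355,"dz":0,"ax":0,"ay":0,"az":21}]'
python3 -c "
from h import *
go(.439,.313,.073,80.4)"
```

```text
t: 5.85
position: [0.4397, 0.2883, 0.0716]
orientation: [[-0.989, 0.151, -0.001], [0.151, 0.989, -0.0], [0.001, -0.0, -1.0]]
ft_force: [0.1, -0.0, -2.9]
grip_width: 0.458
finger_force: 60.8
t 5.85 pos [0.4397 0.2883 0.0716] d [ 0.0044  0.0243 -0.0014] turn [-0.02 -0.05  0.93]
```

```bash
python3 -m jog '[{"dx":0.003,"dy":0.012,"dz":0,"ax":0,"ay":0,"az":0.5},{"dx":0.005,"dy":0.02,"dz":0,"ax":0,"ay":0,"az":0.9},{"dx":0.006,"dy":0.025,"dz":0,"ax":0,"ay":0,"az":0.9},{"dx":0.006,"dy":0.026,"dz":0,"ax":0,"ay":0,"az":0.9},{"dx":0.006,"dy":0.026,"dz":0,"ax":0,"ay":0,"az":0.9},{"dx":0.006,"dy":0.026,"dz":0,"ax":0,"ay":0,"az":0.9},{"dx":0.006,"dy":0.026,"dz":0,"ax":0,"ay":0,"az":0.9}]'
python3 - <<'E'
from h import *
import pickle
go(.439,.313,.073,80.4)
a=grab('side');b=grab('top');w=grab('wrist')
for n,f in zip('abw',(a,b,w)): pickle.dump(f,open(n+'2.pkl','wb'))
im=np.zeros((600,800,3),np.uint8)
im[:300,:400]=cv2.resize(a['color'][60:210,180:380],(400,300),interpolation=cv2.INTER_CUBIC)
im[:300,400:]=cv2.resize(b['color'][130:340,0:280],(400,300),interpolation=cv2.INTER_CUBIC)
im[300:,:400]=cv2.resize(w['color'],(400,300))
cv2.imwrite('pics/c2.png',im[:,:,::-1])
E
```

```text
t: 6.55
position: [0.4388, 0.3122, 0.0723]
orientation: [[-0.986, 0.166, -0.0], [0.166, 0.986, -0.0], [0.0, -0.0, -1.0]]
ft_force: [-0.1, -0.4, -3.0]
grip_width: 0.461
finger_force: 60.8
t 6.55 pos [0.4388 0.3122 0.0723] d [-0.      0.0008 -0.0007] turn [-0.   -0.    0.02]
```

View pics/c2.png

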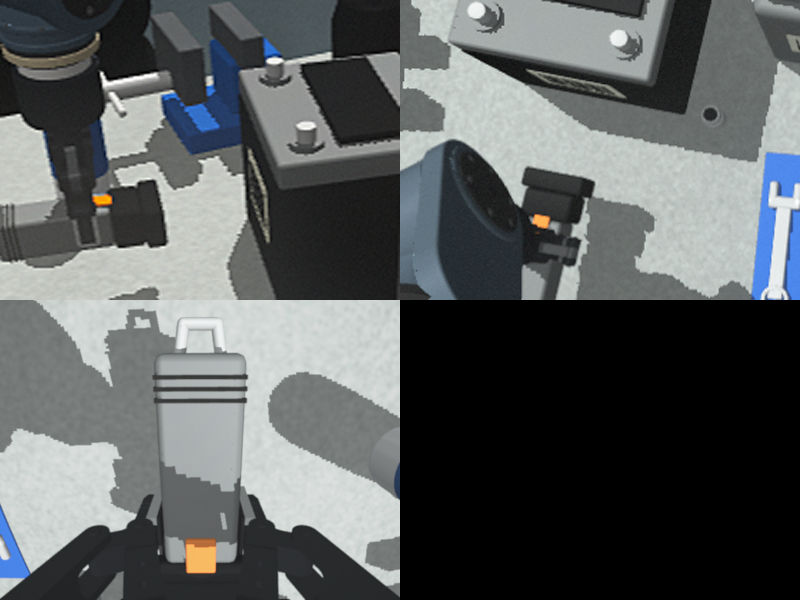

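The pictures show the gripped scanner level and facing the battery. Its head is at about (250,165) in the side view, and its front edge runs from (85,248) to (136,257) in the top view. The battery label is visible behind it. I'll check the numbers.

Run:
```python
from h import *
import pickle
a=pickle.load(open('a2.pkl','rb'));b=pickle.load(open('b2.pkl','rb'))
C=[]
for f,(u0,u1,v0,v1) in ((a,(215,250,145,175)),(b,(80,115,270,300))):
    o=cv2.inRange(cv2.cvtColor(f['color'],cv2.COLOR_RGB2HSV),(8,120,110),(24,255,255));k=np.zeros_like(o);k[v0:v1,u0:u1]=o[v0:v1,u0:u1]
    M=cv2.moments(k,True);C.append((M['m10']/M['m00'],M['m01']/M['m00']))
print(C,two(a,C[0],b,C[1]))
print('corner',two(a,(259,151),b,(135.8,257.4)))
L,R=onz(b,85.4,247.6,.105),onz(b,135.8,257.4,.105);print(L,R,np.degrees(np.arctan2(*(L-R)[:2])))
# label centre: ray of side view label centre, top-view check
f=pickle.load(open('side.pkl','rb'));print(onz(f,309.3,158,.085))
n=np.array([.986,-.167]);W=(L+R)[:2]/2;d=onz(f,309.3,158,.085)[:2]-W;print('dist',d@n,'lat',d@[.167,.986])
```

```text
[(230.72340425531914, 159.5744680851064), (98.52631578947368, 284.2842105263158)] (array([0.45956994, 0.30946175, 0.10681019]), np.float64(0.0021967181508933493))
corner (array([0.49893318, 0.24153959, 0.15209508]), np.float64(0.0028111156356846983))
[0.51460591 0.33377633 0.105     ] [0.50192837 0.25785885 0.105     ] 9.480398623682857
[0.60990049 0.28554657 0.085     ]
dist 0.10192574537372634 lat 0.006845549783773636
```

```bash
for i in 1 2; do python3 -m jog '[{"dx":0,"dy":0.001,"dz":0,"ax":0,"ay":0,"az":0},{"dx":0,"dy":0.001,"dz":0,"ax":0,"ay":0,"az":0},{"dx":0,"dy":0.001,"dz":0,"ax":0,"ay":0,"az":0},{"dx":0,"dy":0.001,"dz":0,"ax":0,"ay":0,"az":0},{"dx":0,"dy":0.001,"dz":0,"ax":0,"ay":0,"az":0},{"dx":0,"dy":0.001,"dz":0,"ax":0,"ay":0,"az":0},{"dx":0,"dy":0.001,"dz":0,"ax":0,"ay":0,"az":0},{"dx":0,"dy":0.001,"dz":0,"ax":0,"ay":0,"az":0},{"dx":0,"dy":0.001,"dz":0,"ax":0,"ay":0,"az":0},{"dx":0,"dy":0.001,"dz":0,"ax":0,"ay":0,"az":0},{"dx":0,"dy":0.001,"dz":0,"ax":0,"ay":0,"az":0},{"dx":0,"dy":0.001,"dz":0,"ax":0,"ay":0,"az":0}]'; done
python3 -c "
from h import *
go(.454,-.073,.073,102.3)"
```

```text
t: 7.9
position: [0.4389, 0.3136, 0.0723]
orientation: [[-0.986, 0.166, 0.0], [0.166, 0.986, 0.0], [-0.0, 0.0, -1.0]]
ft_force: [-0.3, -1.0, -2.8]
grip_width: 0.457
finger_force: 60.8
t: 9.1
position: [0.4391, 0.3146, 0.0723]
orientation: [[-0.986, 0.166, 0.0], [0.166, 0.986, -0.0], [-0.0, -0.0, -1.0]]
ft_force: [0.2, -1.4, -2.7]
grip_width: 0.459
finger_force: 60.8
t 9.1 pos [0.4391 0.3146 0.0723] d [-0.079  -0.3798 -0.0007] turn [ -0.     0.   -21.84]
```

```bash
python3 -m jog '[{"dx":-0.002,"dy":-0.01,"dz":0,"ax":0,"ay":0,"az":-0.5},{"dx":-0.006,"dy":-0.03,"dz":0,"ax":0,"ay":0,"az":-2},{"dx":-0.013,"dy":-0.06,"dz":0,"ax":0,"ay":0,"az":-4},{"dx":-0.02,"dy":-0.095,"dz":0,"ax":0,"ay":0,"az":-6},{"dx":-0.027,"dy":-0.13,"dz":0,"ax":0,"ay":0,"az":-8},{"dx":-0.034,"dy":-0.165,"dz":0,"ax":0,"ay":0,"az":-10},{"dx":-0.042,"dy":-0.2,"dz":0,"ax":0,"ay":0,"az":-12},{"dx":-0.049,"dy":-0.235,"dz":0,"ax":0,"ay":0,"az":-14},{"dx":-0.056,"dy":-0.27,"dz":0,"ax":0,"ay":0,"az":-16},{"dx":-0.063,"dy":-0.305,"dz":0,"ax":0,"ay":0,"az":-18},{"dx":-0.07,"dy":-0.335,"dz":0,"ax":0,"ay":0,"az":-20},{"dx":-0.074,"dy":-0.355,"dz":0,"ax":0,"ay":0,"az":-21}]'
python3 -m jog '[{"dx":0.003,"dy":-0.012,"dz":0,"ax":0,"ay":0,"az":-0.5},{"dx":0.003,"dy":-0.02,"dz":0,"ax":0,"ay":0,"az":-0.8},{"dx":0.003,"dy":-0.025,"dz":0,"ax":0,"ay":0,"az":-0.8},{"dx":0.003,"dy":-0.025,"dz":0,"ax":0,"ay":0,"az":-0.8},{"dx":0.003,"dy":-0.025,"dz":0,"ax":0,"ay":0,"az":-0.8},{"dx":0.003,"dy":-0.025,"dz":0,"ax":0,"ay":0,"az":-0.8}]'
python3 -c "
from h import *
go(.454,-.073,.013,102.3)"
```

```text
t: 10.3
position: [0.4529, -0.0501, 0.0724]
orientation: [[-0.98, -0.199, 0.0], [-0.199, 0.98, -0.0], [-0.0, -0.0, -1.0]]
ft_force: [-0.4, 0.3, -2.4]
grip_width: 0.461
finger_force: 60.8
t: 10.9
position: [0.4551, -0.0724, 0.0723]
orientation: [[-0.977, -0.213, -0.0], [-0.213, 0.977, 0.0], [0.0, 0.0, -1.0]]
ft_force: [-0.9, 0.5, -3.0]
grip_width: 0.458
finger_force: 60.8
t 10.9 pos [ 0.4551 -0.0724  0.0723] d [ 0.0012 -0.0004  0.0593] turn [ 0.01 -0.01 -0.01]
```

```bash
python3 -m jog '[{"dx":0,"dy":0,"dz":0.008,"ax":0,"ay":0,"az":0},{"dx":0,"dy":0,"dz":0.02,"ax":0,"ay":0,"az":0},{"dx":0,"dy":0,"dz":0.032,"ax":0,"ay":0,"az":0},{"dx":0,"dy":0,"dz":0.043,"ax":0,"ay":0,"az":0},{"dx":0,"dy":0,"dz":0.05,"ax":0,"ay":0,"az":0},{"dx":0,"dy":0,"dz":0.054,"ax":0,"ay":0,"az":0},{"dx":0,"dy":0,"dz":0.056,"ax":0,"ay":0,"az":0},{"dx":0,"dy":0,"dz":0.057,"ax":0,"ay":0,"az":0},{"dx":0,"dy":0,"dz":0.058,"ax":0,"ay":0,"az":0},{"dx":0,"dy":0,"dz":0.058,"ax":0,"ay":0,"az":0},{"dx":0,"dy":0,"dz":0.058,"ax":0,"ay":0,"az":0}]'
```

```text
t: 12.0
position: [0.4553, -0.0729, 0.0145]
orientation: [[-0.977, -0.212, 0.0], [-0.212, 0.977, -0.0], [-0.0, -0.0, -1.0]]
ft_force: [0.6, -0.9, -1.2]
grip_width: 0.458
finger_force: 60.8
```

```bash
python3 -m jog '[{"dx":0,"dy":0,"dz":0.0005,"ax":0,"ay":0,"az":0},{"dx":0,"dy":0,"dz":0.001,"ax":0,"ay":0,"az":0},{"dx":0,"dy":0,"dz":0.0015,"ax":0,"ay":0,"az":0},{"dx":0,"dy":0,"dz":0.002,"ax":0,"ay":0,"az":0},{"dx":0,"dy":0,"dz":0.002,"ax":0,"ay":0,"az":0},{"dx":0,"dy":0,"dz":0.002,"ax":0,"ay":0,"az":0}]'
```

```text
t: 12.6
position: [0.4552, -0.0729, 0.0123]
orientation: [[-0.977, -0.212, -0.0], [-0.212, 0.977, 0.0], [0.0, 0.0, -1.0]]
ft_force: [0.6, -0.5, -2.0]
grip_width: 0.458
finger_force: 60.8
```

```bash
python3 -m jog '[{"dx":0,"dy":0,"dz":0.0004,"ax":0,"ay":0,"az":0},{"dx":0,"dy":0,"dz":0.0008,"ax":0,"ay":0,"az":0},{"dx":0,"dy":0,"dz":0.0008,"ax":0,"ay":0,"az":0},{"dx":0,"dy":0,"dz":0.0008,"ax":0,"ay":0,"az":0}]'
```

```text
t: 13.0
position: [0.4552, -0.0729, 0.0117]
orientation: [[-0.977, -0.212, 0.0], [-0.212, 0.977, -0.0], [-0.0, -0.0, -1.0]]
ft_force: [-2.9, 0.9, 6.1]
grip_width: 0.461
finger_force: 61.7
```

Contact at about 9 N. I'll open and then back off.

```bash
python3 -m jog '[{"dx":0,"dy":0,"dz":0,"ax":0,"ay":0,"az":0},{"dx":0,"dy":0,"dz":0,"ax":0,"ay":0,"az":0},{"dx":0,"dy":0,"dz":0,"ax":0,"ay":0,"az":0},{"dx":0,"dy":0,"dz":0,"ax":0,"ay":0,"az":0},{"dx":0,"dy":0,"dz":0,"ax":0,"ay":0,"az":0},{"dx":0,"dy":0,"dz":0,"ax":0,"ay":0,"az":0},{"dx":0,"dy":0,"dz":0,"ax":0,"ay":0,"az":0},{"dx":0,"dy":0,"dz":0,"ax":0,"ay":0,"az":0}]' 0
python3 -m jog '[{"dx":0,"dy":0,"dz":-0.005,"ax":0,"ay":0,"az":0},{"dx":0,"dy":0,"dz":-0.02,"ax":0,"ay":0,"az":0},{"dx":0,"dy":0,"dz":-0.04,"ax":0,"ay":0,"az":0},{"dx":0,"dy":0,"dz":-0.07,"ax":0,"ay":0,"az":0},{"dx":0,"dy":0,"dz":-0.1,"ax":0,"ay":0,"az":0},{"dx":0,"dy":0,"dz":-0.13,"ax":0,"ay":0,"az":0},{"dx":0,"dy":0,"dz":-0.15,"ax":0,"ay":0,"az":0},{"dx":0,"dy":0,"dz":-0.15,"ax":0,"ay":0,"az":0},{"dx":0,"dy":0,"dz":-0.15,"ax":0,"ay":0,"az":0},{"dx":0,"dy":0,"dz":-0.15,"ax":0,"ay":0,"az":0}]'
python3 -c "
from h import *
save(grab('side'),'e.png')"
```

```text
t: 13.8
position: [0.4552, -0.0729, 0.0115]
orientation: [[-0.977, -0.212, 0.0], [-0.212, 0.977, -0.0], [-0.0, -0.0, -1.0]]
ft_force: [0.2, 0.4, -0.4]
grip_width: 0.996
finger_force: 0.0
t: 14.8
position: [0.4546, -0.0727, 0.1606]
orientation: [[-0.977, -0.212, -0.002], [-0.212, 0.977, 0.0], [0.001, 0.001, -1.0]]
ft_force: [0.3, 0.1, -0.1]
grip_width: 0.998
finger_force: 0.0
```

View pics/e.png

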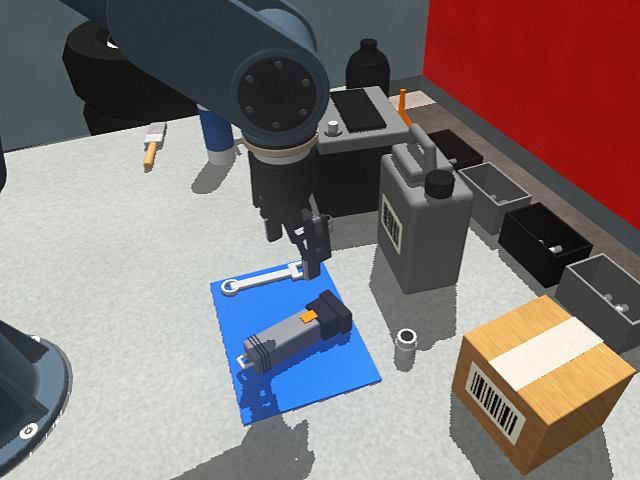

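The scanner lies flat on the mat at about (297,332), released, with the gripper clear above it.

```bash
python3 -c "
from workcell import robot
print(robot.finish_job())"
```

```text
the job is handed in; nothing more can be done
None
```

I held the scanner level and square about 10 cm from the middle of the battery's label for over two seconds, then laid it flat on the mat, let go and handed the job in at about 15 s; no verdict came back.

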